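# Drop a spent cartridge with the bin's lever and let the lid down softly

### The job

A spent gas cartridge lies on the sloping ledge of the countertop scrap bin, held back by the bin's closed lid. With a fingertip, press the bin's front lever all the way down so that the linked lid swings fully open and the cartridge rolls in, then ease the lever slowly back up until the lid is shut, without letting it slam. Touch only the lever: leave the lid and the cartridge alone, pick nothing up, do not disturb the other things on the counter, and finish with the hand clear.

Things in the scene. Friction and masses are not known exactly. Their poses are not given: they have to be found in the camera images.
- bin: Grey metal countertop scrap bin, fixed, 200 (x) by 150 (y) mm, 122 mm high, a 16 mm linkage cover on its +y side. Origin: on its underside, 110 mm behind its front; z up; -x is its front, where the lever sticks out. The front 65 mm of its top is an open ledge sloping 14 degrees down into the bin, between cheeks 137 mm high; the rest is under the lid, hinged on the far (+x) rim.
- pad (a point): Centre of the upper face of the lever's black rubber pad (36 mm along the lever, 50 mm wide), to be pressed down. Released: 217 mm in front (-x) of the bin's origin, 79 mm above the counter. Fully pressed it is 38 mm lower and has moved less than 4 mm sideways. A tire lever and a valve tool lie about 50 mm to either side of the pad, at most 15 mm high.
- lever_pivot (a point): Lever's pivot axis, on the bin's front 55 mm above the counter, along the bin's y. The pad's centre is 105 mm from it; two flat steel bars carry the pad.
- lever (a joint): Lever angle, rad: 0 released (pad end tilted up 0.18 rad), 0.36 at the lower stop. It drives the lid through a linkage, lid angle = 2.5 x lever angle. The lid's weight drives the lever back up with about 3 to 8 N at the pad; let go, the lid slams.
- lid (a joint): Lid angle, rad: 0 shut, 0.9 fully open (lever at its stop). Turns about the far upper rim of the bin, front edge rising. Closing faster than 1.5 rad/s (about 60 mm/s at the lever's pad) in the last 0.2 rad counts as a slam.
- lid_front (a point): Middle of the upper front edge of the lid, a stainless plate 130 by 150 mm with a 22 mm front flange, 126 mm from its hinge; about 126 mm above the counter when shut. When open it rises by up to about 100 mm and moves back, away from the lever.
- cartridge: Spent steel gas cartridge, a cylinder 22 mm in diameter with a short neck, 84 mm long in all, loose, lying across the bin (its own y axis along the cylinder) on the ledge, against the lid's flange. Origin on its axis at mid-length, about 118 mm above the counter at the start. Rolls in by itself when the lid is up.
- case: Bystander: black hard-shell kit case 150 by 220 mm, 62 mm high, with a press-button catch. Origin: centre of underside.
- pump: Bystander: blue aluminium mini pump, 24 mm thick, 220 mm long along its x, lying down. Origin: under its middle.
- tire_lever: Bystander: white plastic tire lever 120 by 20 mm, up to 10 mm high, lying beside the bin's lever. Origin: under its middle.
- valve_tool: Bystander: steel valve tool 74 by 30 mm, 12 mm high, lying on the other side of the bin's lever. Origin: under its middle.
- jar: Bystander: capped glass jar, 66 mm in diameter, 85 mm high, in front of the tray. Origin: centre of underside.
- patch_tin: Bystander: flat metal tin 50 by 80 mm, 20 mm high, near the kit case. Origin: centre of underside.
- tray: Bystander: empty shallow aluminium parts tray 140 by 190 mm, 30 mm high. Origin: centre of underside.
- wrench: Bystander: wrench 160 mm long lying along its x, at the side of the counter. Origin: under its middle.
Things that resemble listed ones, but are neither listed nor needed, are in the scene too. What is shaped like the cartridge but purple is not meant.

How it is judged:
By the outcome, as a careful person would: the job done as asked, in the order asked, and still so for the second after the job is handed in, with the robot touching nothing.
It also fails if it takes over 42 s, if anything falls off the work surface, if the arm or the gripper's body presses on something with over 40 N, if the wrist force passes 120 N, or if a joint passes its speed limit or range.

### The arm

A 6-joint arm with a two-finger parallel gripper is mounted at the origin on the work surface. World frame = base frame: x ahead of the robot, y to its left, z up, the work surface at z = 0. Lengths are in m, angles in rad, forces in N, time in s.
With the tool pointing down it reaches from about 0.375 to 0.9 m from the base axis. Payload 3.1 kg.
Tool frame: the origin (TCP) lies between the finger pads; the fingertips stand manip.nose_length ahead of it and the grasp point (between the pads) lies 5 mm behind it (manip.nose_length is the distance from the TCP to the fingertips, in m); z points along the fingers, y is the line along which they close (so a half turn about z gives the same grasp; the last joint's range is limited). The gripper opens to 85 mm and grips with 20 to 120 N. Pads are 22 mm wide; open, the fingers measure 114 mm over their backs; the gripper's body (76 mm by 85 mm) begins 54 mm behind the grasp point. The pads swing forward as they close: fully open they stand 13 mm farther back than shut.
Start: joints at [-1.464, 0.527, 1.433, -0, 1.181, -0.178], TCP at [0.176, -0.6, 0.245] pointing down, gripper open.
Joint ranges: [-3.08, 3.08], [-0.75, 2.2], [0.22, 2.44], [-1.43, 4.57], [0, 2.65], [-2.85, 2.85]. Speed limits (rad/s): [2.79, 2.79, 3.14, 3.14, 3.14, 3.14].

### API

Orientations are given as a unit quaternion [x, y, z, w].
In Python, from station import monitor, eyes, job, manip gives the robot as it stands.
- The arm moves only by the shell command python3 -m pendant 'ROWS' [FORCE]. ROWS is JSON, a list that holds one entry, the list of rows, each a list of 7 numbers: the shift along the tool's x, y, z as a fraction of full scale, then the turn, a rotation vector about the tool's x, y, z as a fraction of full scale, then the opening, from 0 (shut) to 1 (fully open). A call has 1 to 20 rows; each row shifts and turns the commanded pose from where the row before left it, along the tool's axes as they then stand; what a row does not reach is not made up. Full scale, the value 1, is 800 mm for a shift and 0.12 rad for a turn. A row lasts 1/10 s, in which the tool goes at most 50 mm and 8.59 degrees, less where a joint would pass 70% of its speed; a pose out of reach is approached as far as the arm can. A call with a number of a shift or a turn outside -1 to 1 is refused whole. A call with a gripper value outside its range is refused whole. The fingers move at their own pace and stop on an object; FORCE is the grip in N (left out, the last holds). Time passes only in rows, so rows that do not move let the fingers close. It gives the time, the measured TCP pose, the force, the opening and the grip force at its end, in the units of the state.
- monitor.sense(): the state, without advancing time (a new reading comes with each control period).
- eyes.snapshot(name): name is "scene" or "top" or "wrist"; returns a dict with "pixels" (400x640x3 uint8, red, green, blue), "depth" (400x640 float32, m along the optical axis (not along the pixel's ray), 0 where there is no reading), "intrinsics" (3x3 intrinsics, pixels), "eye" and "attitude" of the camera in the world. Camera axes: x right, y down, z forward; pixel columns grow to the right and rows downward; lengths in m; the calibration is good to about 2 mm. The wrist camera is an equidistant fisheye: a pixel r from the principal point sees the ray r / f radians off the axis. A picture is of the moment at which its call begins.
- job.sign_off(): hands the job in; it is judged then, once.
The state is a dict: "t": time; "q": joint angles; "qd": joint speeds; "tau": joint torques, N m; "tcp_pos": TCP position; "tool_rot": TCP orientation; "force": force on the tool from outside, world axes, zero at the start; "ft_torque": the same for the moment, N m; "finger_gap": opening from 0.0 (shut) to 1.0 (fully open); "gripper_force": force on a finger pad.
Only numpy, scipy, OpenCV 4.12 (cv2) and the standard library are available. Lean on these libraries where they do the work, as an engineer would, in place of code of your own. Each camera call takes 0.05 s, during which the arm holds its last target. There are 200 camera calls.

## Working session

There is one attempt and no reset: what is moved stays moved. The work goes in short steps, Python scripts to look and compute and a shell command to move; the robot and the scene stay as the last step left them, time stands still between calls to the robot, and variables do not carry over. Pictures are saved under pics/ and viewed, at most 10 in all, crops included, and the job is handed in when it is done.

```bash
mkdir -p pics; cat > h.py <<'E'
import numpy as np,cv2,pickle
from station import monitor,eyes,job,manip
from scipy.spatial.transform import Rotation as R
def snap(n,f):
    s=eyes.snapshot(n); pickle.dump(s,open(f'pics/{f}.pkl','wb')); cv2.imwrite(f'pics/{f}.png',s['pixels'][:,:,::-1]); return s
def load(f): return pickle.load(open(f'pics/{f}.pkl','rb'))
def rot(a):
    a=np.array(a); return a if a.shape==(3,3) else R.from_quat(a).as_matrix()
def pts(s):
    K=np.array(s['intrinsics']);d=s['depth'];v,u=np.mgrid[:d.shape[0],:d.shape[1]]
    P=np.stack([(u-K[0,2])/K[0,0]*d,(v-K[1,2])/K[1,1]*d,d],-1)
    return P@rot(s['attitude']).T+np.array(s['eye'])
E
python3 -c "
from h import *
for n in ('scene','top'):
    s=snap(n,n+'0'); print(n,s['eye'],s['attitude'],s['intrinsics'])
print(manip.nose_length,monitor.sense())"
```

```text
scene [1.20868037 0.6233073  1.61693335] [ 0.35997354  0.89451475 -0.2431614  -0.10552226] [[479.60525618   0.         327.18828305]
 [  0.         479.60525618 194.20738606]
 [  0.           0.           1.        ]]
top [0.32259703 0.00179038 1.56177952] [-0.69967338  0.70972172 -0.06005165  0.05608964] [[494.77244835   0.         323.39824356]
 [  0.         494.77244835 204.57543084]
 [  0.           0.           1.        ]]
0.014 {'t': 0.1, 'q': array([-1.46451647e+00,  5.28350339e-01,  1.43381047e+00, -2.70158625e-05,
        1.18141353e+00, -1.78564765e-01]), 'qd': array([ 0.00149456, -0.00216133, -0.00275447, -0.00111289,  0.00079796,
        0.00013597]), 'tau': array([-7.66479479e-05, -4.43304563e+01, -1.78586519e+01, -2.00103641e-04,
        3.87495689e-03, -2.27705607e-05]), 'tcp_pos': array([ 0.17554385, -0.59917505,  0.24443396]), 'tool_rot': array([ 9.89873859e-01,  1.41946333e-01,  2.33200630e-05, -9.90644331e-04]), 'force': array([0.04048384, 0.1191358 , 0.01189731]), 'ft_torque': array([ 0.01612602, -0.03035376, -0.01064641]), 'gripper_force': 0.0, 'finger_gap': 1.002660184933547}
```

View pics/top0.png

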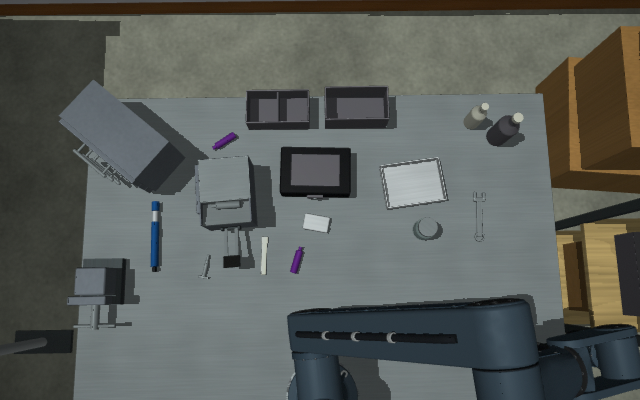

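View pics/scene0.png

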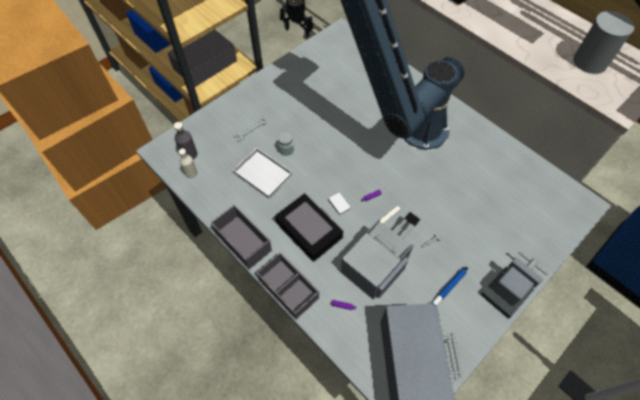

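The top view shows two bin-like units. The one at (228,195) has a black pad at (232,262), with a tire lever at (264,255) and a valve tool at (206,266) on either side. The one at (97,285) has a bare frame and no such neighbours. The first fits the description, so I'll confirm it in an enlarged crop and measure it.

```bash
python3 -c "
from h import *
s=load('top0');P=pts(s)
c=s['pixels'][145:285,185:325,::-1]; cv2.imwrite('pics/crop.png',cv2.resize(c,(560,560),interpolation=cv2.INTER_CUBIC))
for u,v in [(232,262),(226,262),(238,262),(232,258),(232,265),(233,240),(228,180),(200,160),(250,160),(205,228),(254,222),(230,206),(264,255),(206,266),(297,260)]: print(u,v,P[v,u].round(4))
m=(s['pixels'].max(-1)<45)&(P[...,2]>.05)&(P[...,2]<.1)
m[:250]=0;m[275:]=0;m[:,:215]=0;m[:,250:]=0
v,u=np.nonzero(m);print(len(u),u.min(),u.max(),v.min(),v.max(),np.median(P[m],0),P[m].min(0),P[m].max(0)); print(cv2.minAreaRect(P[m][:,:2].astype('f4')*1000))
"
```

```text
232 262 [0.3991 0.2667 0.0772]
226 262 [0.3993 0.2842 0.0792]
238 262 [0.3987 0.2483 0.0803]
232 258 [0.4107 0.2658 0.0829]
232 265 [0.3902 0.2665 0.0773]
233 240 [ 0.4724  0.2788 -0.0024]
228 180 [0.6377 0.2728 0.1299]
200 160 [0.6995 0.3569 0.1305]
250 160 [0.7132 0.2171 0.0703]
205 228 [ 0.512   0.3684 -0.003 ]
254 222 [0.5178 0.2015 0.0817]
230 206 [0.5603 0.2663 0.1264]
264 255 [0.4232 0.1796 0.0055]
206 266 [0.3912 0.3585 0.0136]
297 260 [0.405  0.0753 0.0263]
180 224 239 255 267 [0.40187871 0.26790648 0.07880829] [0.38423512 0.24486231 0.06832403] [0.42006016 0.29097397 0.09056701]
((402.0203552246094, 268.1246337890625), (33.60951232910156, 46.528194427490234), 4.465403079986572)
```

View pics/crop.png

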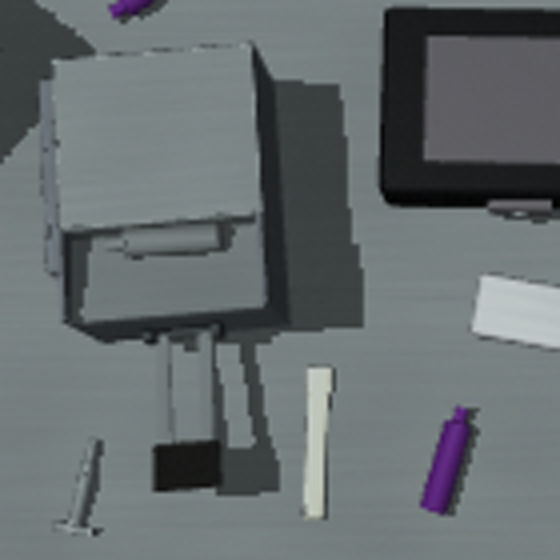

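The crop confirms it: hinged lid, grey steel cartridge at crop (180,238), and black pad on two bars at crop (187,466). The purple cylinder at (450,460) is the decoy. The pad is at about (0.402, 0.268, 0.079), which matches the stated height. Next I'll travel there with the fingers shut, going round by (0.45, -0.1).

```bash
python3 -m pendant '[[[0.0315,-0.0314,0,0,0,0,0],[0.0315,-0.0314,0,0,0,0,0],[0.0315,-0.0314,0,0,0,0,0],[0.0315,-0.0314,0,0,0,0,0],[0.0315,-0.0314,0,0,0,0,0],[0.0315,-0.0314,0,0,0,0,0],[0.0315,-0.0314,0,0,0,0,0],[0.0315,-0.0314,0,0,0,0,0],[0.0315,-0.0314,0,0,0,0,0],[0.0315,-0.0314,0,0,0,0,0],[0.0315,-0.0314,0,0,0,0,0],[0.0315,-0.0314,0,0,0,0,0],[0.0315,-0.0314,0,0,0,0,0],[0.0315,-0.0314,0,0,0,0,0],[0.0315,-0.0314,0,0,0,0,0],[0.0315,-0.0314,0,0,0,0,0]]]'
python3 -m pendant '[[[0.0072,-0.0458,0,0,0,0,0],[0.0072,-0.0458,0,0,0,0,0],[0.0072,-0.0458,0,0,0,0,0],[0.0072,-0.0458,0,0,0,0,0],[0.0072,-0.0458,0,0,0,0,0],[0.0072,-0.0458,0,0,0,0,0],[0.0072,-0.0458,0,0,0,0,0],[0.0072,-0.0458,0,0,0,0,0],[0.0072,-0.0458,0,0,0,0,0],[0.0072,-0.0458,0,0,0,0,0],[0,0,0,0,0,0,0],[0,0,0,0,0,0,0]]]'
```

```text
t: 1.7
tcp_pos: [0.45, -0.0993, 0.2451]
tool_rot: [0.99, 0.142, -0.0, -0.0]
force: [-0.4, -0.0, -0.2]
finger_gap: -0.001
gripper_force: 0.0
t: 2.9
tcp_pos: [0.4014, 0.2675, 0.245]
tool_rot: [0.99, 0.143, -0.0, 0.0]
force: [-0.4, 0.5, -0.0]
finger_gap: -0.002
gripper_force: 0.0
```

```bash
python3 -m pendant '[[[0,0,0.024,0,0,0,0],[0,0,0.024,0,0,0,0],[0,0,0.024,0,0,0,0],[0,0,0.024,0,0,0,0],[0,0,0.024,0,0,0,0],[0,0,0.024,0,0,0,0],[0,0,0.02,0,0,0,0],[0,0,0,0,0,0,0]]]'
python3 -c "
from h import *
s=snap('scene','scene1');c=s['pixels'][120:320,300:500,::-1]
w=snap('wrist','wrist1')['pixels'][:,:,::-1]
cv2.imwrite('pics/c1.png',np.hstack([cv2.resize(c,(400,400)),w[:,120:520]]))"
```

```text
t: 3.7
tcp_pos: [0.401, 0.2651, 0.1124]
tool_rot: [0.99, 0.141, -0.003, 0.001]
force: [-0.2, 0.5, 0.5]
finger_gap: 0.003
gripper_force: 0.0
```

View pics/c1.png

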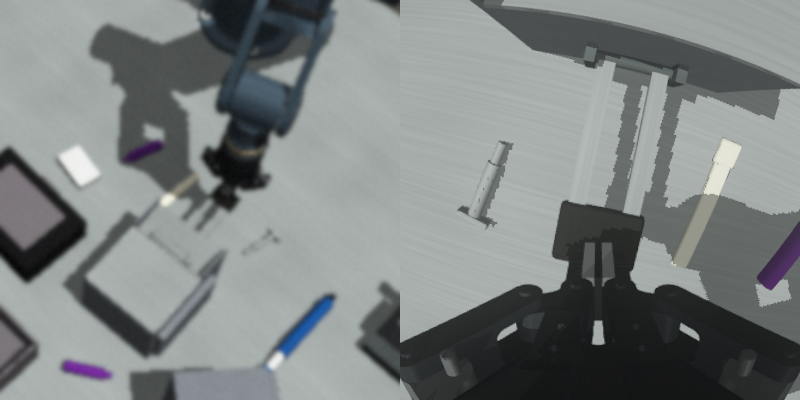

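The wrist view (right half) puts the shut fingertips at (597,245), centred over the pad (555-640, 205-265). Now I'll go down to contact.

```bash
python3 -m pendant '[[[0,0,0.004,0,0,0,0],[0,0,0.004,0,0,0,0],[0,0,0.004,0,0,0,0],[0,0,0.004,0,0,0,0],[0,0,0.003,0,0,0,0],[0,0,0.003,0,0,0,0],[0,0,0,0,0,0,0]]]'
python3 -m pendant '[[[0,0,0.003,0,0,0,0],[0,0,0.003,0,0,0,0],[0,0,0.003,0,0,0,0],[0,0,0,0,0,0,0]]]'
```

```text
t: 4.5
tcp_pos: [0.4018, 0.267, 0.0962]
tool_rot: [0.99, 0.142, -0.0, 0.0]
force: [-0.3, -0.5, -0.5]
finger_gap: -0.001
gripper_force: 0.0
t: 4.9
tcp_pos: [0.4013, 0.267, 0.0893]
tool_rot: [0.99, 0.142, -0.001, -0.0]
force: [-0.9, -0.4, 2.0]
finger_gap: -0.001
gripper_force: 1.1
```

```bash
python3 -m pendant '[[[0,0,0.003,0,0,0,0],[0,0,0.003,0,0,0,0],[0,0,0.003,0,0,0,0],[0,0,0.003,0,0,0,0],[0,0,0.003,0,0,0,0],[0,0,0.003,0,0,0,0],[0,0,0.003,0,0,0,0],[0,0,0.003,0,0,0,0],[0,0,0.003,0,0,0,0],[0,0,0.003,0,0,0,0],[0,0,0.003,0,0,0,0],[0,0,0.003,0,0,0,0]]]'
python3 -m pendant '[[[0,0,0.0025,0,0,0,0],[0,0,0.0025,0,0,0,0],[0,0,0,0,0,0,0]]]'
```

```text
t: 6.1
tcp_pos: [0.4012, 0.2668, 0.0603]
tool_rot: [0.99, 0.142, -0.001, 0.0]
force: [-3.4, -0.1, 4.9]
finger_gap: -0.002
gripper_force: 2.2
t: 6.4
tcp_pos: [0.4018, 0.2669, 0.0564]
tool_rot: [0.99, 0.142, -0.0, 0.0]
force: [-3.6, -0.6, 4.6]
finger_gap: -0.0
gripper_force: 2.8
```

```bash
python3 -m pendant '[[[0,0,0.0015,0,0,0,0],[0,0,0.0015,0,0,0,0],[0,0,0,0,0,0,0]]]'
python3 -m pendant '[[[0,0,0.001,0,0,0,0],[0,0,0.001,0,0,0,0],[0,0,0,0,0,0,0]]]'
```

```text
t: 6.7
tcp_pos: [0.4018, 0.2669, 0.0558]
tool_rot: [0.99, 0.142, 0.0, 0.0]
force: [-6.5, -2.3, 21.6]
finger_gap: -0.001
gripper_force: 11.3
t: 7.0
tcp_pos: [0.4018, 0.2669, 0.0555]
tool_rot: [0.99, 0.142, 0.001, -0.0]
force: [-8.7, -3.0, 34.0]
finger_gap: -0.003
gripper_force: 17.4
```

Force rose sharply at TCP z 0.0555, so the lever is on its stop. I'll relax slightly, wait for the cartridge to roll, and look.

```bash
python3 -m pendant '[[[0,0,-0.0012,0,0,0,0],[0,0,0,0,0,0,0],[0,0,0,0,0,0,0],[0,0,0,0,0,0,0],[0,0,0,0,0,0,0],[0,0,0,0,0,0,0],[0,0,0,0,0,0,0],[0,0,0,0,0,0,0],[0,0,0,0,0,0,0],[0,0,0,0,0,0,0]]]'
python3 -c "
from h import *
s=snap('scene','scene2')['pixels'][180:320,320:460,::-1]
w=snap('top','top2')['pixels'][145:285,160:300,::-1]
cv2.imwrite('pics/c2.png',np.hstack([cv2.resize(x,(400,400),interpolation=cv2.INTER_CUBIC) for x in (s,w)]))"
```

```text
t: 8.0
tcp_pos: [0.4018, 0.2669, 0.0557]
tool_rot: [0.99, 0.142, 0.001, -0.0]
force: [-7.9, -3.3, 26.4]
finger_gap: 0.0
gripper_force: 13.7
```

View pics/c2.png

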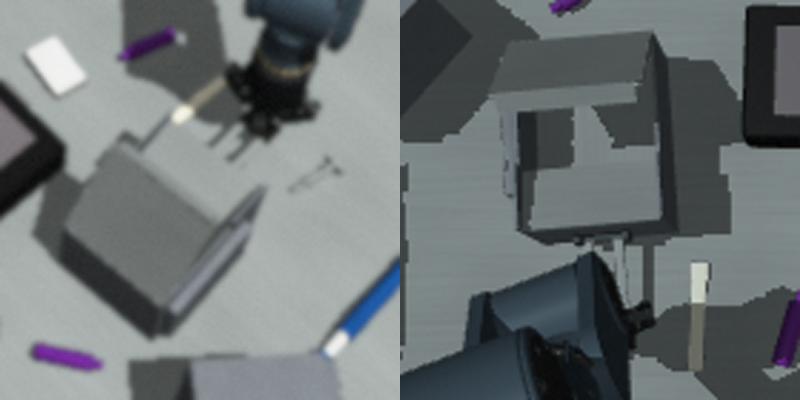

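The ledge (right half, 530-660 by 165-230) is empty and the lid is up, so the cartridge has rolled in. Now I'll ease up at about 16 mm/s, slower towards the end.

```bash
python3 -m pendant '[[[0,0,-0.002,0,0,0,0],[0,0,-0.002,0,0,0,0],[0,0,-0.002,0,0,0,0],[0,0,-0.002,0,0,0,0],[0,0,-0.002,0,0,0,0],[0,0,-0.002,0,0,0,0],[0,0,-0.002,0,0,0,0],[0,0,-0.002,0,0,0,0],[0,0,-0.002,0,0,0,0],[0,0,-0.002,0,0,0,0],[0,0,-0.002,0,0,0,0],[0,0,-0.002,0,0,0,0],[0,0,-0.002,0,0,0,0],[0,0,-0.002,0,0,0,0],[0,0,-0.002,0,0,0,0],[0,0,-0.002,0,0,0,0]]]'
python3 -m pendant '[[[0,0,-0.0013,0,0,0,0],[0,0,-0.0013,0,0,0,0],[0,0,-0.0013,0,0,0,0],[0,0,-0.0013,0,0,0,0],[0,0,-0.0013,0,0,0,0],[0,0,-0.0013,0,0,0,0],[0,0,-0.0013,0,0,0,0],[0,0,-0.0013,0,0,0,0],[0,0,-0.0013,0,0,0,0],[0,0,-0.0013,0,0,0,0],[0,0,-0.0013,0,0,0,0]]]'
```

```text
t: 9.7
tcp_pos: [0.4025, 0.2671, 0.0793]
tool_rot: [0.99, 0.142, 0.0, -0.0]
force: [-1.6, -0.1, 4.6]
finger_gap: 0.001
gripper_force: 2.2
t: 10.8
tcp_pos: [0.4029, 0.2674, 0.0908]
tool_rot: [0.99, 0.142, 0.001, -0.0]
force: [3.7, 0.4, 4.0]
finger_gap: -0.004
gripper_force: 2.3
```

```bash
python3 -m pendant '[[[0,0,-0.001,0,0,0,0],[0,0,-0.001,0,0,0,0],[0,0,-0.001,0,0,0,0],[0,0,-0.001,0,0,0,0],[0,0,-0.001,0,0,0,0],[0,0,0,0,0,0,0]]]'
python3 -m pendant '[[[0,0,-0.001,0,0,0,0],[0,0,-0.001,0,0,0,0],[0,0,-0.001,0,0,0,0],[0,0,-0.001,0,0,0,0],[0,0,-0.001,0,0,0,0],[0,0,0,0,0,0,0]]]'
```

```text
t: 11.4
tcp_pos: [0.4011, 0.2669, 0.0944]
tool_rot: [0.99, 0.142, -0.001, 0.0]
force: [1.6, 1.6, 5.1]
finger_gap: -0.003
gripper_force: 2.2
t: 12.0
tcp_pos: [0.4018, 0.267, 0.0985]
tool_rot: [0.99, 0.142, -0.0, 0.0]
force: [0.0, 0.6, -0.5]
finger_gap: 0.002
gripper_force: 0.0
```

Contact is gone at about the released height. I'll creep a little more, then retreat up and towards the robot's side.

```bash
python3 -m pendant '[[[0,0,-0.003,0,0,0,0],[0,0,-0.003,0,0,0,0],[0,0,-0.01,0,0,0,0],[0,0,-0.02,0,0,0,0],[0,0,-0.03,0,0,0,0],[0,0,-0.04,0,0,0,0],[0,0,-0.04,0,0,0,0],[0,0,-0.04,0,0,0,0]]]'
python3 -m pendant '[[[0,0.04,0,0,0,0,0],[0,0.04,0,0,0,0,0],[0,0.04,0,0,0,0,0],[0,0.04,0,0,0,0,0],[0,0.04,0,0,0,0,0],[0,0.04,0,0,0,0,0],[0,0.04,0,0,0,0,0],[0,0,0,0,0,0,0],[0,0,0,0,0,0,0]]]'
python3 -c "
from h import *
s=snap('scene','scene3')['pixels'][180:320,320:460,::-1]
t=snap('top','top3');w=t['pixels'][145:285,160:300,::-1];P=pts(t)
cv2.imwrite('pics/c3.png',np.hstack([cv2.resize(x,(400,400),interpolation=cv2.INTER_CUBIC) for x in (s,w)]))
for u,v in [(232,262),(228,180),(230,195),(230,206)]: print(P[v,u].round(4))"
```

```text
t: 12.8
tcp_pos: [0.4016, 0.2669, 0.2492]
tool_rot: [0.99, 0.142, 0.0, -0.0]
force: [0.4, 0.3, -0.3]
finger_gap: -0.001
gripper_force: 0.0
t: 13.7
tcp_pos: [0.4647, 0.0517, 0.2477]
tool_rot: [0.99, 0.141, -0.0, -0.0]
force: [0.1, 0.4, 0.6]
finger_gap: 0.002
gripper_force: 0.0
[0.3987 0.2653 0.0847]
[0.638  0.2731 0.1285]
[0.5929 0.2666 0.1279]
[0.564  0.2705 0.1039]
```

View pics/c3.png

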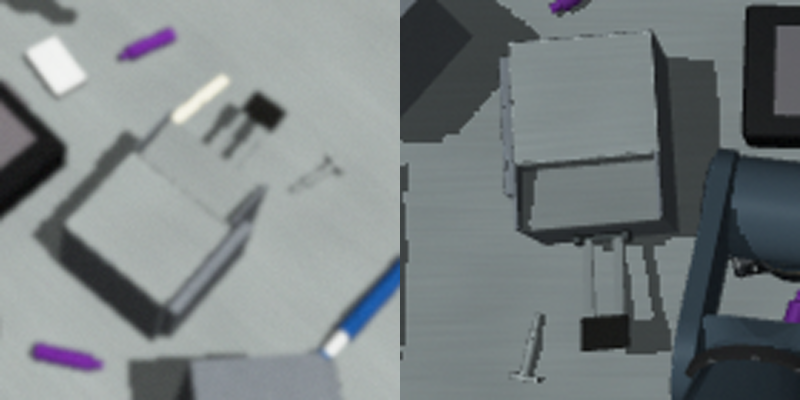

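The lid is shut again at its original height (0.128), the ledge is empty, the pad at (605,333) is back up, and the neighbouring items haven't moved. The hand is clear.

```bash
python3 -c "
from station import job
print(job.sign_off())"
```

```text
the job is handed in; nothing more can be done
None
```

I pressed the lever to its stop, the cartridge left the ledge and rolled into the bin (not seen inside it), and I eased the lid shut without a slam; the hand finished clear and the job is handed in at about 14 s.

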